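# Close and lock the casting mould in its bayonet clamp

### The arm

A 6-joint arm with a two-finger parallel gripper is mounted at the origin on a cart in front of the work surface, level with it; the furniture and walls round the work are solid. World frame = base frame: x ahead of the robot, y to its left, z up, the work surface at z = 0. Lengths are in m, angles in rad, forces in N, time in s.
With the tool pointing down it reaches from about 0.25 to 0.775 m from the base axis. Payload 4 kg.
Tool frame: the origin (TCP) lies at the very end of the fingers, on their centre line; the grasp point (between the pads) lies 19 mm behind it; y points along the fingers, x is the direction in which the jaws open and shut, and the axes are right-handed (so a half turn about y gives the same grasp; the last joint's range is limited). The gripper opens to 94 mm and grips with 3 to 60 N. Pads are 16 mm wide; open, the fingers measure 119 mm over their backs; the gripper's body (75 mm by 177 mm) begins 78 mm behind the grasp point.
Start: joints at [-0.103, 0.087, 1.371, -0, 1.684, -0.103], TCP at [0.55, -0, 0.206] pointing down, gripper open.
Joint ranges: [-3.1, 3.1], [-0.76, 2.03], [0.27, 2.55], [-1.08, 4.22], [0.17, 2.65], [-2.57, 2.57]. Speed limits (rad/s): [2.79, 2.79, 3.14, 3.14, 3.14, 3.14].

### API

Orientations are given as [roll, pitch, yaw] about the fixed x, y, z axes, in that order (R = Rz(yaw) Ry(pitch) Rx(roll)).
In Python, from bench import robot gives the robot as it stands.
- The arm moves only by the shell command python3 -m handwheel 'ROWS' [OPENING]. ROWS is JSON, a list of rows, each an object with "delta_pos": the shift along the tool's x, y, z in mm, a list of three; "yaw": the turn about the tool's y in rad. A call has 1 to 12 rows; each row is the pose to reach, as a shift and turn from the pose commanded when the call began, along the tool's axes at that moment; what a row does not reach only later rows make up. A row lasts 1/10 s, in which the tool goes at most 50 mm and 8.59 degrees, less where a joint would pass 70% of its speed; a pose out of reach is approached as far as the arm can. A call with a gripper value outside its range is refused whole. OPENING is the closure in counts, from 0 (fully open) to 255 (shut), set as the call begins (- or left out, the last holds). The fingers move at their own pace and stop on an object; the grip force is fixed at half the most. Time passes only in rows, so rows that repeat a pose let the fingers close. It gives the time, the measured TCP pose, the force and the opening at its end, in the units of the state.
- robot.get_obs(): the state, without advancing time (a new reading comes with each control period).
- robot.snapshot(name): name is "scene" or "side" or "wrist"; returns a dict with "image" (400x640x3 uint8, red, green, blue), "fx", "fy", "cx", "cy" (pixels), "rvec" (rotation vector, rad) and "tvec" (3), from world to camera coordinates, as OpenCV has them. Camera axes: x right, y down, z forward; pixel columns grow to the right and rows downward; lengths in m; the calibration is good to about 2 mm. A picture is of the moment at which its call begins. There is no depth.
- robot.close_job(): hands the job in, once; it reports no verdict.
The state is a dict: "time": time; "joint_positions": joint angles; "qvel": joint speeds; "joint_torque": joint torques, N m; "tool_pos": TCP position; "ee_rot": TCP orientation; "wrist_force": force on the tool from outside, world axes, zero at the start; "wrist_torque": the same for the moment, N m; "width": finger opening in m.
Only numpy, scipy, OpenCV 4.12 (cv2) and the standard library are available. Lean on these libraries where they do the work, as an engineer would, in place of code of your own. Each camera call takes 0.05 s, during which the arm holds its last target.

### The job

Close the two-part plaster mould in its bench clamp and lock it, pushing the handle with the fingertips without gripping it: push the upright handle along the barrel's slot until the rod is fully forward and the two mould halves are shut together against the stop, then swing the handle over to the side and down, fully into the side leg of the slot, so that the clamp stays locked when you let go. Lift nothing, and leave the jar and the tools lying round the clamp where they are.

Things in the scene. Friction and masses are not known exactly. Their poses are not given: they have to be found in the camera images.
- clamp: fixed casting clamp: wooden board 340 x 130 x 18 mm on the table, a dark slotted barrel at one end, a steel stop plate (66 mm tall, face at x = 130 mm) at the other. Origin: centre of the board's underside, at table height; x along the clamp from barrel to stop (the way the handle is pushed), y to the left of that, z up. Wooden runners 14 mm tall, inner faces at y = +-47 mm, guide the mould from x = 10 to 130 mm.
- slot_corner (a point): point on top of the barrel where the 12 mm wide slot turns: the handle's pin stands here when the rod is fully forward and the handle upright. The barrel, 40 mm in diameter (46 at its end rings), lies along the clamp's x from x = -152 to -45 mm, axis at y = 0, 53 mm above the table. The slot's long leg runs 55 mm along its top up to here, then the short leg goes round it to the clamp's right (-y), 70 degrees down.
- clamp_rod (a joint): how far the rod has been pushed forward along the clamp's x: 0 to 0.055 m (pin at the end wall of the slot). It runs stiffly (about 9 N) and stays where it is left; pushing the mould and its spring it takes about 12 to 18 N in all near the end. In the short leg it has 3 mm of play.
- clamp_handle (a joint): how far the handle has been swung about the barrel's axis: 0 upright, growing as it swings to the clamp's right (-y) and down; 1.22 rad is the end of the short leg. The slot lets it swing only when the rod is within 3 mm of fully forward. It turns with light friction (about 1 N at the knob) and stays where it is left.
- knob (a point): centre of the black ball knob, 23 mm in diameter, on the end of the handle, a round steel pin 9 mm in diameter that sticks out of the slot. It is 72 mm from the barrel's axis (125 mm above the table when upright), at clamp x = -125 mm + the rod's value. Its axes turn with the handle, z outwards along the pin.
- clamp_pad: round rubber-faced pad, 41 mm in diameter, on the rod's forward end, sprung (gives up to 8 mm, 3 N rising to 7 N when the clamp is home). Origin at the centre of its face, 53 mm above the table, at clamp x = -9 mm + the rod's value while it is free. It pushes on the back of the front mould half.
- mould_front: loose plaster mould half nearer to the barrel, 44 mm along the clamp x 90 mm wide x 80 mm tall, standing on the board between the runners, half of the pouring hole in its top edge. Origin: centre of its underside, axes as the clamp's. It starts 10 to 25 mm short of the other half.
- mould_back: the other loose half, same size, with four small round keys on its face, standing between the runners at the stop plate. Origin at the centre of its underside, axes as the clamp's. With the mould shut against the stop its origin is at clamp x = 108 mm, and that of the front half at 64 mm.
- slip_jar: white jar with a blue screw lid, 66 mm in diameter, 88 mm tall, standing on the table beside the clamp; not to be moved. Origin at the centre of its underside.
- loop_tool: wooden-handled loop tool, 192 mm long along its y, 14 mm high, lying on the table beside the clamp; not to be moved. Origin under its middle.
- wood_rib: flat wooden rib 54 x 100 x 9 mm, lying on the table beside the clamp; not to be moved. Origin under its middle.
- rubber_kidney: red rubber kidney 29 x 96 x 8 mm, lying on the table beside the clamp; not to be moved. Origin under its middle.
Mind the look-alikes: they are no part of the job. What is shaped like the mould_back but orange is not meant.

How it is judged:
On the way, in this order (a step that is already met when the one before it is completed fails the run):
1. the rod is pushed fully forward and the mould is shut (value of joint clamp_rod above 0.0515 m and x of mould_front in the frame of mould_back above -0.0465 m), for 0.1 s.
2. the handle is swung over into the side leg of the slot (value of joint clamp_handle above 1 rad), for 0.2 s.
At the end, for the whole second after the job is handed in: The handle is swung at least 1.0 rad over into the short leg (the end is at 1.22), the rod is at least 50.5 mm forward and held there by the slot, its pad bears on the front half with more than 1 N, the halves are shut to within 2.5 mm of each other and of the stop, and all is at rest and released (value of joint clamp_handle above 1 rad and value of joint clamp_rod above 0.0505 m and contact force between clamp_pad and mould_front above 1 N and x of mould_front in the frame of mould_back above -0.0465 m and x of mould_back in the frame of clamp above 0.1055 m and linear speed of mould_front below 0.02 m/s and velocity of joint clamp_handle below 0.1 rad/s); the robot touches nothing.
It fails at once if a mould half is lifted or tipped (height (world z) of any of mould_front, mould_back above 0.028 m or angle between any of mould_front, mould_back's own z axis and vertical above 0.2 rad).
It fails at once if the jar or a tool beside the clamp is moved or lifted (distance of any of slip_jar, loop_tool, wood_rib, rubber_kidney from where it was at the start of the episode above 0.02 m).
It fails at once if the handle is gripped between the fingers (it stands midway between the pads, under load) (x of the grasp point in the frame of knob between -0.005 and 0.005 m and y of the grasp point in the frame of knob between -0.005 and 0.005 m and z of the grasp point in the frame of knob between -0.06 and 0.014 m and contact force between the fingers and anything else above 5 N).
It also fails if it takes over 58 s, if anything falls off the work surface, if the arm or the gripper's body presses on something with over 40 N, if the wrist force passes 120 N, or if a joint passes its speed limit or range.

## Working session

There is one attempt and no reset: what is moved stays moved. The work goes in short steps, Python scripts to look and compute and a shell command to move; the robot and the scene stay as the last step left them, time stands still between calls to the robot, and variables do not carry over. Pictures are saved under pics/ and viewed, and the job is handed in when it is done.

```bash
mkdir -p pics; ls; python3 - <<'E'
from bench import robot
import cv2,numpy as np
print(robot.get_obs())
for n in("scene","side","wrist"):
    s=robot.snapshot(n); cv2.imwrite(f"pics/{n}0.png",s["image"][:,:,::-1])
    print(n,{k:np.round(s[k],4) for k in s if k!="image"})
E
```

```text
pics
{'time': 0.0, 'joint_positions': array([-1.03108663e-01,  8.79210095e-02,  1.37222363e+00, -4.16866646e-05,
        1.68359208e+00, -1.03099462e-01]), 'qvel': array([ 0.00075365,  0.0005371 , -0.00102442, -0.00134392,  0.0002356 ,
       -0.00013614]), 'joint_torque': array([ 1.28542815e-03, -3.40182602e+01, -3.02423716e+01,  7.18220207e-02,
        3.29729996e-02, -1.13141955e-04]), 'tool_pos': array([5.49458673e-01, 3.20290117e-05, 2.04338288e-01]), 'ee_rot': array([-1.57061688e+00,  2.13694360e-03, -1.36564266e-05]), 'wrist_force': array([0.33238442, 0.06051862, 0.23378812]), 'wrist_torque': array([-0.01909119,  0.02522931, -0.0155359 ]), 'width': 0.09387792442106674}
scene {'fx': np.float64(468.6024), 'fy': np.float64(468.6024), 'cx': np.float64(317.0195), 'cy': np.float64(195.1515), 'rvec': array([ 1.8295, -0.9687,  0.6393]), 'tvec': array([-0.3714,  0.2486,  0.7561])}
side {'fx': np.float64(361.2271), 'fy': np.float64(361.2271), 'cx': np.float64(317.816), 'cy': np.float64(199.301), 'rvec': array([ 0.7302, -2.3472,  1.4118]), 'tvec': array([0.4301, 0.2678, 0.529 ])}
wrist {'fx': np.float64(355.767), 'fy': np.float64(355.767), 'cx': np.float64(319.8907), 'cy': np.float64(198.0437), 'rvec': array([-2.8844e+00, -2.0000e-04,  4.2000e-03]), 'tvec': array([-0.549 , -0.0258,  0.3921])}
```

View pics/scene0.png

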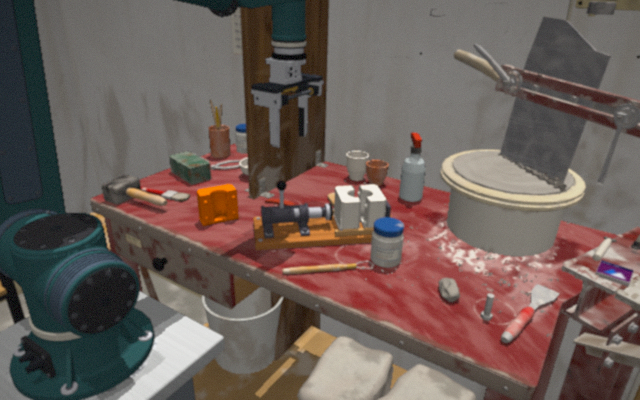

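View pics/side0.png

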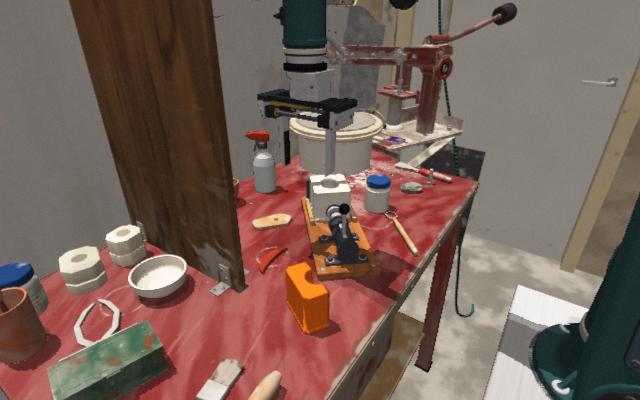

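View pics/wrist0.png

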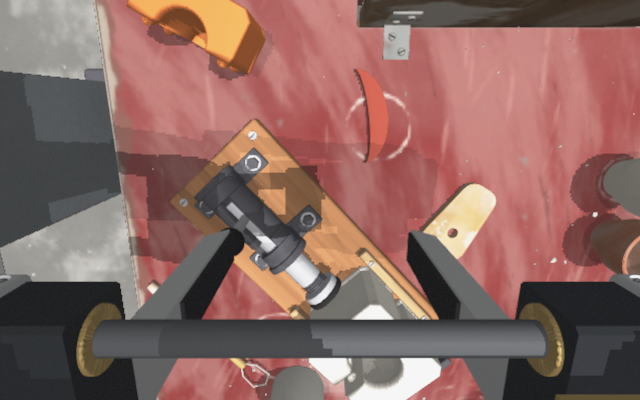

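```bash
python3 - <<'E'
import cv2
a=cv2.imread("pics/wrist0.png")[110:400,110:460]; cv2.imwrite("pics/w0c.png",cv2.resize(a,None,fx=2.05,fy=2.05,interpolation=cv2.INTER_CUBIC))
a=cv2.imread("pics/scene0.png")[165:285,240:420]; cv2.imwrite("pics/s0c.png",cv2.resize(a,None,fx=4.4,fy=4.4,interpolation=cv2.INTER_CUBIC))
a=cv2.imread("pics/side0.png")[165:285,280:430]; cv2.imwrite("pics/d0c.png",cv2.resize(a,None,fx=4.8,fy=4.8,interpolation=cv2.INTER_CUBIC))
E
```

```text
(no output)
```

View pics/w0c.png

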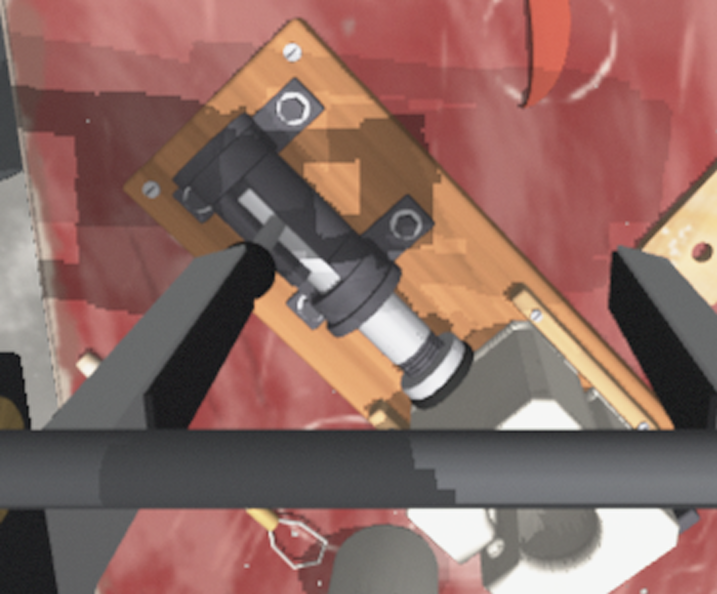

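View pics/s0c.png

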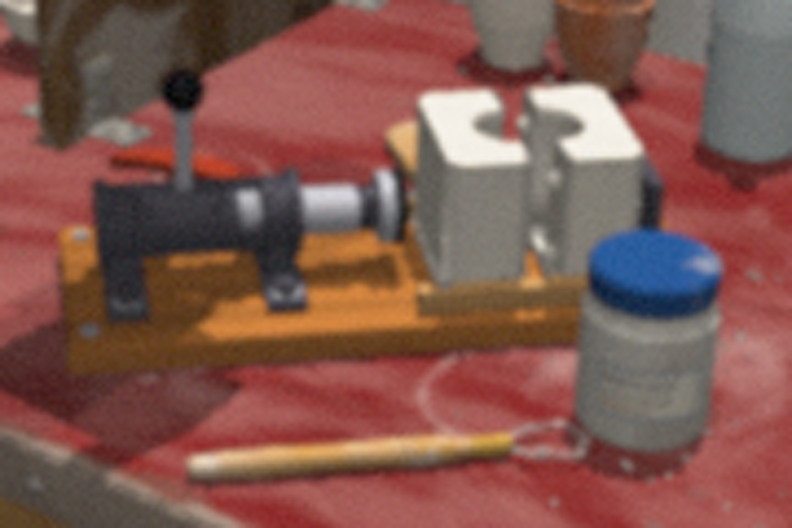

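View pics/d0c.png

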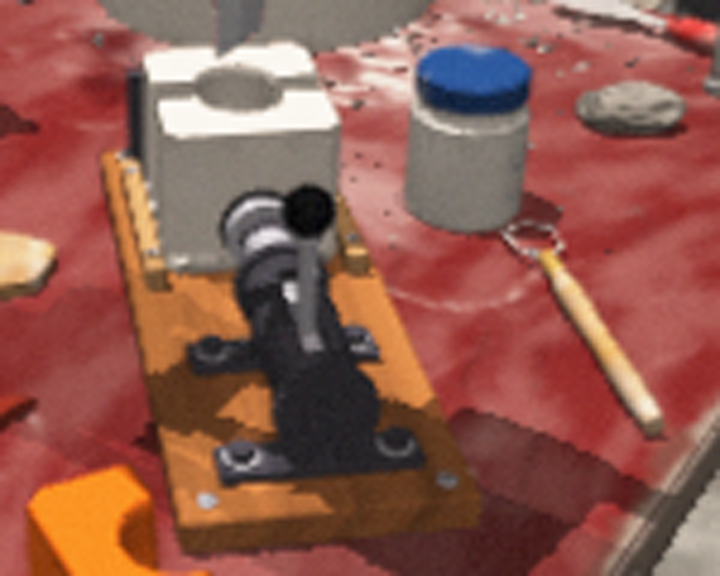

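```bash
cat > h.py <<'E'
import numpy as np,cv2
from scipy.optimize import least_squares
def proj(s,P):
    return cv2.projectPoints(np.array(P,float).reshape(-1,1,3),s["rvec"],s["tvec"],np.array([[s["fx"],0,s["cx"]],[0,s["fy"],s["cy"]],[0,0,1]]),None)[0].reshape(-1,2)
def c2w(p,P):
    x,y,t=p; c,s=np.cos(t),np.sin(t); P=np.atleast_2d(P)/1000.
    return np.c_[x+c*P[:,0]-s*P[:,1],y+s*P[:,0]+c*P[:,1],P[:,2]]
E
python3 - <<'E'
from h import *
from bench import robot
S={n:robot.snapshot(n) for n in("scene","side","wrist")}
W=lambda a,b:(110+a/2.05,110+b/2.05)
C=lambda a,b:(240+a/4.4,165+b/4.4)
D=lambda a,b:(280+a/4.8,165+b/4.8)
obs=[("wrist",(-170,65,18),W(300,18)),("wrist",(-170,-65,18),W(125,187)),
("scene",(-125,0,125),C(182,89)),("scene",(-170,65,18),C(60,230)),("scene",(-170,-65,0),C(68,374)),
("side",(-125,0,125),D(309,210)),("side",(-170,65,0),D(183,552)),("side",(-170,-65,0),D(473,527))]
def r(p): return np.concatenate([(proj(S[n],c2w(p,q))[0]-u) for n,q,u in obs])
f=least_squares(r,[0.5,0,-.85],loss='soft_l1')
p=f.x;print(p,np.round(f.fun.reshape(-1,2) if 0 else r(p).reshape(-1,2),1))
np.save("p.npy",p)
for nm,q in dict(knob=(-125,0,125),corner=(-70,0,73),mf=(50,0,98),end=(170,0,18)).items():
    w=c2w(p,q)[0]; print(nm,w.round(4),[proj(S[n],w)[0].round(0) for n in S])
# overlay
for n,s in S.items():
    im=s["image"][:,:,::-1].copy()
    for q in [(-170,65,18),(-170,-65,18),(170,-65,18),(170,65,18),(130,47,32),(10,47,32),(10,-47,32),(130,-47,32),(-125,0,125),(-70,0,73),(-9,0,53)]:
        u=proj(s,c2w(p,q))[0]; cv2.circle(im,(int(u[0]*8),int(u[1]*8)),16,(0,255,0),-1,cv2.LINE_AA,3)
    cv2.imwrite(f"pics/ov_{n}.png",im)
a=cv2.imread("pics/ov_scene.png")[165:285,240:420];b=cv2.imread("pics/ov_side.png")[165:285,280:430]
cv2.imwrite("pics/ov.png",np.hstack([cv2.resize(a,(450,300)),cv2.resize(b,(350,300))]))
E
```

```text
[ 0.55150877 -0.10873922 -0.83526966] [[ 0.2 -0.3]
 [-0.8  0.8]
 [-7.9  0.1]
 [ 0.6 -1.9]
 [ 0.8 -0.3]
 [ 0.7  4. ]
 [-2.5 -0.3]
 [-0.2 -0.6]]
knob [ 0.4676 -0.0161  0.125 ] [array([273., 185.]), array([345., 213.]), array([214., 226.])]
corner [ 0.5045 -0.0568  0.073 ] [array([298., 205.]), array([339., 221.]), array([272., 249.])]
mf [ 0.5851 -0.1458  0.098 ] [array([349., 193.]), array([330., 187.]), array([358., 348.])]
end [ 0.6656 -0.2348  0.018 ] [array([396., 220.]), array([323., 194.]), array([415., 367.])]
```

View pics/ov_wrist.png

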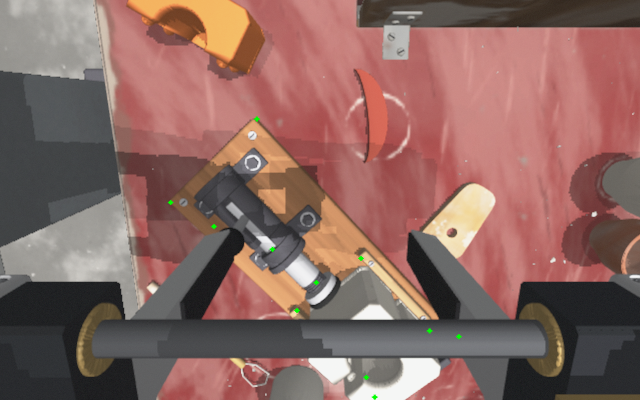

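View pics/ov.png

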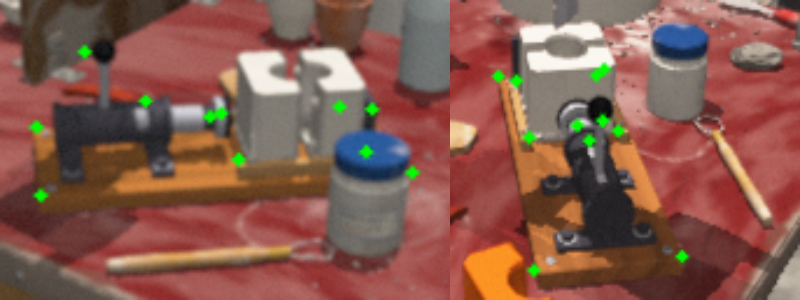

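```bash
python3 - <<'E'
from h import *
from bench import robot
S={n:robot.snapshot(n) for n in("scene","side","wrist")}
W=lambda a,b:(110+a/2.05,110+b/2.05)
C=lambda a,b:(240+a/4.4,165+b/4.4)
D=lambda a,b:(280+a/4.8,165+b/4.8)
obs=[("wrist",(-170,65,18),W(300,18)),("wrist",(-170,-65,18),W(125,187)),("wrist",(10,47,32),W(516,290)),("wrist",(10,-47,32),W(376,408)),
("scene",(-125,0,125),C(182,89)),("scene",(-170,65,18),C(60,230)),("scene",(-170,-65,0),C(68,374)),("scene",(10,-47,32),C(420,287)),
("side",(-125,0,125),D(309,210)),("side",(-170,65,0),D(183,552)),("side",(-170,-65,0),D(473,527)),("side",(10,47,32),D(150,263)),("side",(10,-47,32),D(362,245))]
def r(p): return np.concatenate([(proj(S[n],c2w(p[:3],np.array(q)+((1000*p[3],0,0) if q[2]==125 else (0,0,0))))[0]-u) for n,q,u in obs])
f=least_squares(r,[0.5,0,-.85,0.01],loss='soft_l1')
p=f.x;print(p,np.round(r(p).reshape(-1,2),1))
np.save("p.npy",p)
p3=p[:3]
for nm,q in dict(knob=(-125+1000*p[3],0,125),corner=(-70,0,73),mf=(50,0,98)).items():
    w=c2w(p3,q)[0]; print(nm,w.round(4),[proj(S[n],w)[0].round(0) for n in S])
for n,s in S.items():
    im=s["image"][:,:,::-1].copy()
    for q in [(-170,65,18),(-170,-65,18),(170,-65,18),(170,65,18),(130,47,32),(10,47,32),(10,-47,32),(130,-47,32),(-125+1000*p[3],0,125),(-70,0,73),(-9+1000*p[3],0,53),(130,30,84),(130,-30,84)]:
        u=proj(s,c2w(p3,q))[0]; cv2.circle(im,(int(u[0]*8),int(u[1]*8)),16,(0,255,0),-1,cv2.LINE_AA,3)
    cv2.imwrite(f"pics/ov2_{n}.png",im)
a=cv2.imread("pics/ov2_scene.png")[165:285,240:420];b=cv2.imread("pics/ov2_side.png")[165:285,280:430]
cv2.imwrite("pics/ov2.png",np.hstack([cv2.resize(a,(450,300)),cv2.resize(b,(350,300))]))
E
```

```text
[ 0.55129259 -0.1081102  -0.83379692  0.01766191] [[-0.6 -0.8]
 [-1.4  0.4]
 [-1.7  5.7]
 [ 2.7  0.4]
 [-0.3 -0.2]
 [ 0.3 -1.9]
 [ 0.6 -0.3]
 [-0.6 -1.8]
 [-1.  -0.2]
 [-2.5 -0.1]
 [-0.2 -0.5]
 [ 2.2 -0.1]
 [-3.8  1. ]]
knob [ 0.4792 -0.0286  0.125 ] [array([281., 185.]), array([343., 209.]), array([229., 241.])]
corner [ 0.5042 -0.0563  0.073 ] [array([298., 205.]), array([339., 221.]), array([272., 248.])]
mf [ 0.5849 -0.1451  0.098 ] [array([349., 193.]), array([330., 187.]), array([357., 347.])]
```

View pics/ov2_wrist.png

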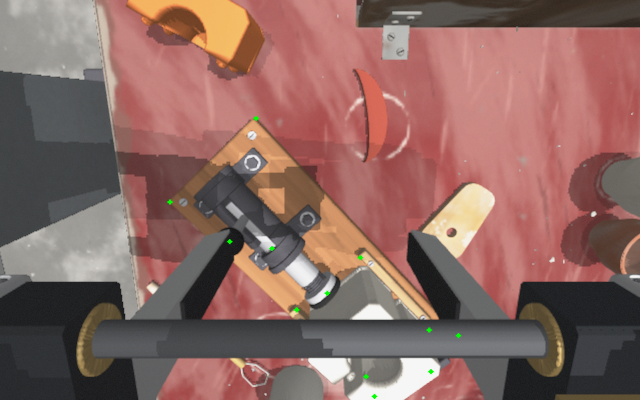

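View pics/ov2.png

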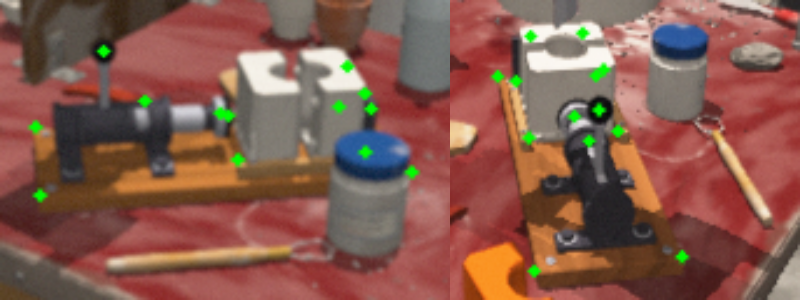

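```bash
cat >> h.py <<'E'
from scipy.spatial.transform import Rotation as Ro
def st(o=None):
    from bench import robot
    o=robot.get_obs(); p=np.load("p.npy"); d=o["tool_pos"]-[p[0],p[1],0]; c,s=np.cos(p[2]),np.sin(p[2])
    print("t%.2f clamp xyz mm"%o["time"],(1000*np.array([c*d[0]+s*d[1],-s*d[0]+c*d[1],d[2]])).round(1),"rot",o["ee_rot"].round(3),"F",o["wrist_force"].round(1),"w",round(o["width"],4))
    return o,p
def go(q):
    o,p=st(); w=c2w(p[:3],q)[0]; R=Ro.from_euler("xyz",o["ee_rot"]).as_matrix()
    print("tool delta mm",(1000*R.T@(w-o["tool_pos"])).round(1))
E
python3 -c "
from h import *
go((-148,0,180))"
```

```text
t0.45 clamp xyz mm [-81.   71.7 205.4] rot [-1.571  0.     0.   ] F [ 0.5 -0.3  0.3] w 0.0939
tool delta mm [-98.1  25.4   1.5]
```

```bash
python3 -m handwheel '[{"delta_pos":[-20,0,0],"yaw":-0.14},{"delta_pos":[-40,0,0],"yaw":-0.28},{"delta_pos":[-60,0,0],"yaw":-0.42},{"delta_pos":[-80,10,1],"yaw":-0.56},{"delta_pos":[-98,20,1.5],"yaw":-0.7},{"delta_pos":[-98,25,1.5],"yaw":-0.737},{"delta_pos":[-98,25,1.5],"yaw":-0.737},{"delta_pos":[-98,25,1.5],"yaw":-0.737},{"delta_pos":[-98,25,1.5],"yaw":-0.737}]' 255; python3 - <<'E'
from h import *
from bench import robot
go((-148,0,110))
for n in("scene","side","wrist"):
    im=robot.snapshot(n)["image"][:,:,::-1]
    if n=="scene": im=cv2.resize(im[120:300,200:440],(400,300))
    elif n=="side": im=cv2.resize(im[90:300,230:510],(400,300))
    else: cv2.imwrite("pics/w1.png",im);continue
    cv2.imwrite(f"pics/{n}1.png",im)
cv2.imwrite("pics/m1.png",np.hstack([cv2.imread("pics/scene1.png"),cv2.imread("pics/side1.png")]))
E
```

```text
time: 1.35
tool_pos: [0.4525, 0.0014, 0.181]
ee_rot: [-1.572, -0.001, 0.736]
wrist_force: [-0.5, -0.1, -1.0]
width: 0.0255
t1.35 clamp xyz mm [-147.5    0.5  181. ] rot [-1.572e+00 -1.000e-03  7.360e-01] F [-0.5 -0.1 -1. ] w 0.0255
tool delta mm [-0.5 71.   0.6]
```

View pics/w1.png

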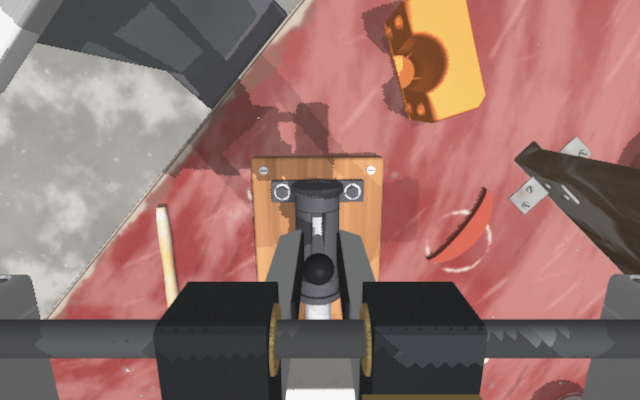

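View pics/m1.png

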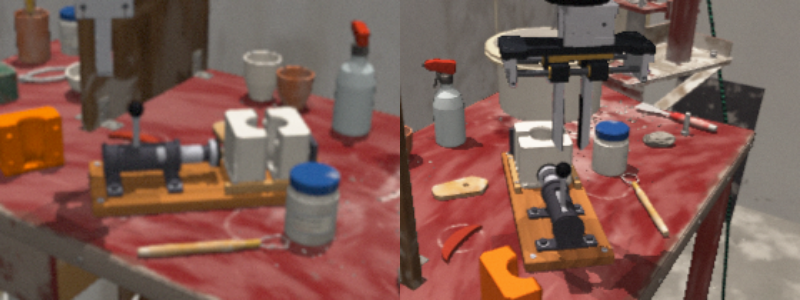

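```bash
python3 -m handwheel '[{"delta_pos":[0,0,0],"yaw":0},{"delta_pos":[0,0,0],"yaw":0},{"delta_pos":[0,0,0],"yaw":0},{"delta_pos":[0,20,0],"yaw":0},{"delta_pos":[0,45,0],"yaw":0},{"delta_pos":[0,71,0],"yaw":0},{"delta_pos":[0,71,0],"yaw":0},{"delta_pos":[0,71,0],"yaw":0}]' 255; python3 - <<'E'
from h import *
from bench import robot
o,p=st()
for n in("scene","side","wrist"):
    s=robot.snapshot(n);im=s["image"][:,:,::-1].copy()
    u=proj(s,o["tool_pos"])[0];print(n,u)
    if n=="scene": im=cv2.resize(im[120:300,200:440],(400,300))
    elif n=="side": im=cv2.resize(im[120:300,250:490],(400,300))
    else: cv2.imwrite("pics/w2.png",im);continue
    cv2.imwrite(f"pics/{n}2.png",im)
cv2.imwrite("pics/m2.png",np.hstack([cv2.imread("pics/scene2.png"),cv2.imread("pics/side2.png")]))
E
```

```text
time: 2.3
tool_pos: [0.4519, 0.0015, 0.1096]
ee_rot: [-1.57, 0.0, 0.737]
wrist_force: [0.5, -1.0, 1.2]
width: 0.0009
t2.30 clamp xyz mm [-1.480e+02  1.000e-01  1.096e+02] rot [-1.57   0.     0.737] F [ 0.5 -1.   1.2] w 0.0009
scene [263.11132474 192.04955271]
side [347.16785824 225.61285167]
wrist [317.50654822 243.68801341]
```

View pics/w2.png

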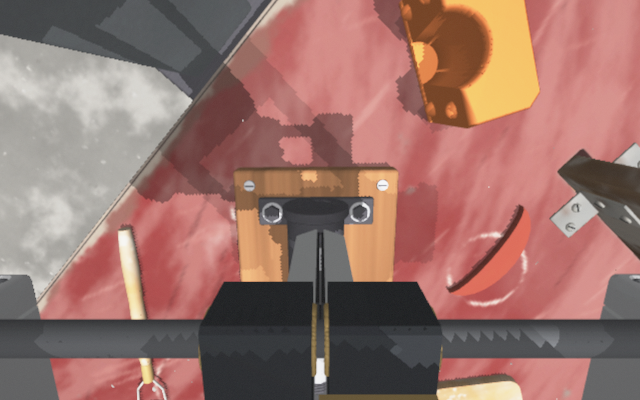

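View pics/m2.png

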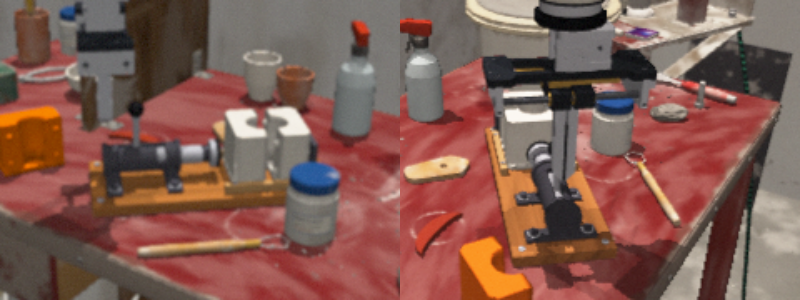

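```bash
python3 -m handwheel '[{"delta_pos":[0,0,-8]},{"delta_pos":[0,0,-14]},{"delta_pos":[0,0,-19]},{"delta_pos":[0,0,-24]},{"delta_pos":[0,0,-29]},{"delta_pos":[0,0,-34]},{"delta_pos":[0,0,-39]},{"delta_pos":[0,0,-43]},{"delta_pos":[0,0,-46]},{"delta_pos":[0,0,-46]}]'; python3 - <<'E'
from h import *
from bench import robot
o,p=st()
for n in("scene","side"):
    s=robot.snapshot(n);im=s["image"][:,:,::-1].copy()
    if n=="scene": im=cv2.resize(im[150:270,230:390],(400,300))
    elif n=="side": im=cv2.resize(im[120:300,250:490],(400,300))
    cv2.imwrite(f"pics/{n}3.png",im)
cv2.imwrite("pics/m3.png",np.hstack([cv2.imread("pics/scene3.png"),cv2.imread("pics/side3.png")]))
E
```

```text
t2.45 clamp xyz mm [-146.9    1.   111.4] rot [-1.573 -0.002  0.737] F [-1.  -0.3  0.1] w 0.0005invalid input at $[0]: expected keys delta_pos, yaw
```

View pics/m3.png

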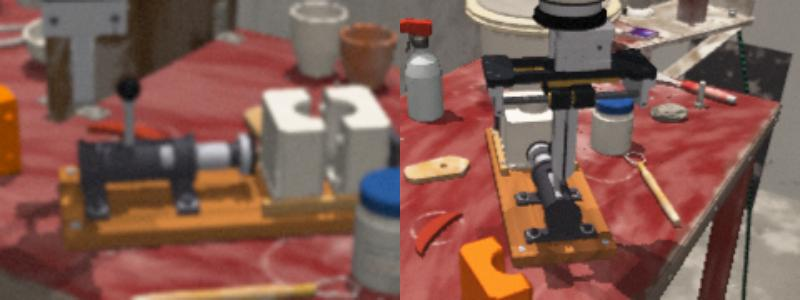

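```bash
python3 -m handwheel '[{"delta_pos":[0,0,-8],"yaw":0},{"delta_pos":[0,0,-14],"yaw":0},{"delta_pos":[0,0,-19],"yaw":0},{"delta_pos":[0,0,-24],"yaw":0},{"delta_pos":[0,0,-29],"yaw":0},{"delta_pos":[0,0,-34],"yaw":0},{"delta_pos":[0,0,-39],"yaw":0},{"delta_pos":[0,0,-43],"yaw":0},{"delta_pos":[0,0,-46],"yaw":0},{"delta_pos":[0,0,-46],"yaw":0}]'; python3 - <<'E'
from h import *
from bench import robot
o,p=st()
for n in("scene","side"):
    s=robot.snapshot(n);im=s["image"][:,:,::-1].copy()
    if n=="scene": im=cv2.resize(im[150:270,230:390],(400,300))
    elif n=="side": im=cv2.resize(im[120:300,250:490],(400,300))
    cv2.imwrite(f"pics/{n}3.png",im)
cv2.imwrite("pics/m3.png",np.hstack([cv2.imread("pics/scene3.png"),cv2.imread("pics/side3.png")]))
E
```

```text
time: 3.55
tool_pos: [0.4804, -0.0296, 0.1095]
ee_rot: [-1.561, 0.0, 0.738]
wrist_force: [-7.1, 8.2, 7.7]
width: 0.0005
t3.55 clamp xyz mm [-105.8    0.3  109.5] rot [-1.561  0.     0.738] F [-7.1  8.2  7.7] w 0.0005
```

View pics/m3.png

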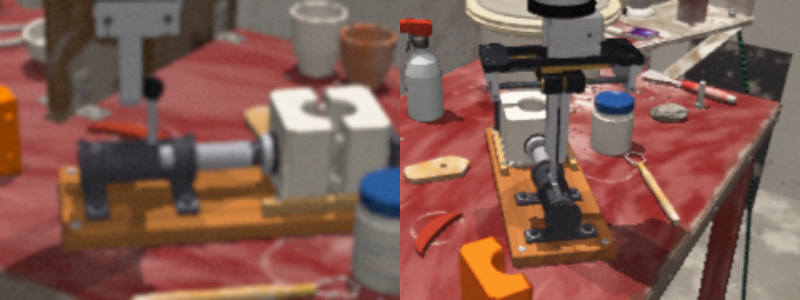

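```bash
python3 -m handwheel '[{"delta_pos":[0,0,-4],"yaw":0},{"delta_pos":[0,0,-7],"yaw":0},{"delta_pos":[0,0,-10],"yaw":0},{"delta_pos":[0,0,-13],"yaw":0},{"delta_pos":[0,0,-15],"yaw":0},{"delta_pos":[0,0,-17],"yaw":0},{"delta_pos":[0,0,-18],"yaw":0},{"delta_pos":[0,0,-18],"yaw":0}]'; python3 - <<'E'
from h import *
o,p=st()
E
python3 -m handwheel '[{"delta_pos":[0,0,-2],"yaw":0},{"delta_pos":[0,0,-2],"yaw":0}]'; python3 - <<'E'
from h import *
from bench import robot
o,p=st()
for n in("scene","side"):
    s=robot.snapshot(n);im=s["image"][:,:,::-1].copy()
    if n=="scene": im=cv2.resize(im[150:270,230:390],(400,300))
    elif n=="side": im=cv2.resize(im[120:300,250:490],(400,300))
    cv2.imwrite(f"pics/{n}4.png",im)
cv2.imwrite("pics/m4.png",np.hstack([cv2.imread("pics/scene4.png"),cv2.imread("pics/side4.png")]))
E
```

```text
time: 4.45
tool_pos: [0.4902, -0.0403, 0.1096]
ee_rot: [-1.554, 0.001, 0.739]
wrist_force: [-13.1, 13.6, 11.4]
width: 0.0005
t4.45 clamp xyz mm [-91.3   0.4 109.6] rot [-1.554e+00  1.000e-03  7.390e-01] F [-13.1  13.6  11.4] w 0.0005
time: 4.65
tool_pos: [0.4904, -0.0403, 0.1096]
ee_rot: [-1.55, 0.001, 0.74]
wrist_force: [-15.8, 16.7, 12.7]
width: 0.0006
t4.65 clamp xyz mm [-91.1   0.5 109.6] rot [-1.55e+00  1.00e-03  7.40e-01] F [-15.8  16.7  12.7] w 0.0006
```

View pics/m4.png

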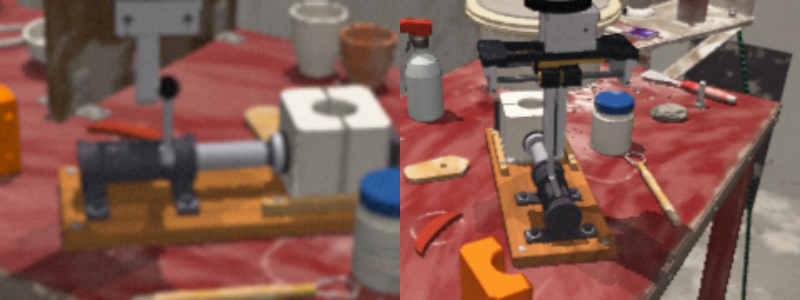

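```bash
python3 -m handwheel '[{"delta_pos":[0,0,-2],"yaw":0},{"delta_pos":[0,0,-3],"yaw":0},{"delta_pos":[0,0,-3],"yaw":0}]'; python3 - <<'E'
from h import *
from bench import robot
o,p=st()
im=robot.snapshot("scene")["image"][150:270,230:410,::-1]
cv2.imwrite("pics/s5.png",cv2.resize(im,None,fx=4.4,fy=4.4,interpolation=cv2.INTER_CUBIC))
E
```

```text
time: 5.05
tool_pos: [0.4908, -0.0404, 0.1097]
ee_rot: [-1.544, 0.001, 0.74]
wrist_force: [-20.1, 22.5, 17.3]
width: 0.0005
t5.05 clamp xyz mm [-90.8   0.7 109.7] rot [-1.544e+00  1.000e-03  7.400e-01] F [-20.1  22.5  17.3] w 0.0005
```

View pics/s5.png

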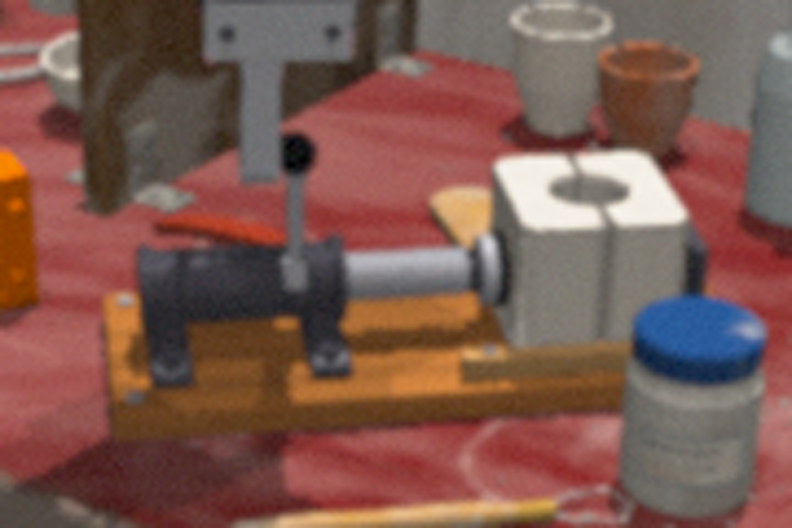

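```bash
python3 -m handwheel '[{"delta_pos":[0,0,15],"yaw":0},{"delta_pos":[0,0,30],"yaw":0},{"delta_pos":[20,0,33],"yaw":0},{"delta_pos":[40,0,33],"yaw":0},{"delta_pos":[40,0,33],"yaw":0},{"delta_pos":[40,0,20],"yaw":0},{"delta_pos":[40,0,0],"yaw":0},{"delta_pos":[40,0,-9],"yaw":0},{"delta_pos":[40,0,-9],"yaw":0}]'; python3 - <<'E'
from h import *
from bench import robot
go((-70,38,112))
s=robot.snapshot("scene")
p=np.load("p.npy")[:3]
for r in(50,52,55): print(r,proj(s,c2w(p,(-125+r,0,125)))[0])
im=s["image"][150:270,230:410,::-1]
cv2.imwrite("pics/s6.png",cv2.resize(im,None,fx=4.4,fy=4.4,interpolation=cv2.INTER_CUBIC))
cv2.imwrite("pics/w6.png",robot.snapshot("wrist")["image"][:,:,::-1])
E
```

```text
time: 6.0
tool_pos: [0.5344, -0.0312, 0.1092]
ee_rot: [-1.571, 0.001, 0.734]
wrist_force: [-0.0, 0.2, -0.7]
width: 0.0003
t6.00 clamp xyz mm [-68.3  39.2 109.2] rot [-1.571e+00  1.000e-03  7.340e-01] F [-0.   0.2 -0.7] w 0.0003
tool delta mm [-1.2 -2.8  1.7]
50 [295.41330691 184.37847294]
52 [296.29504653 184.33931583]
55 [297.61674903 184.28062045]
```

View pics/s6.png

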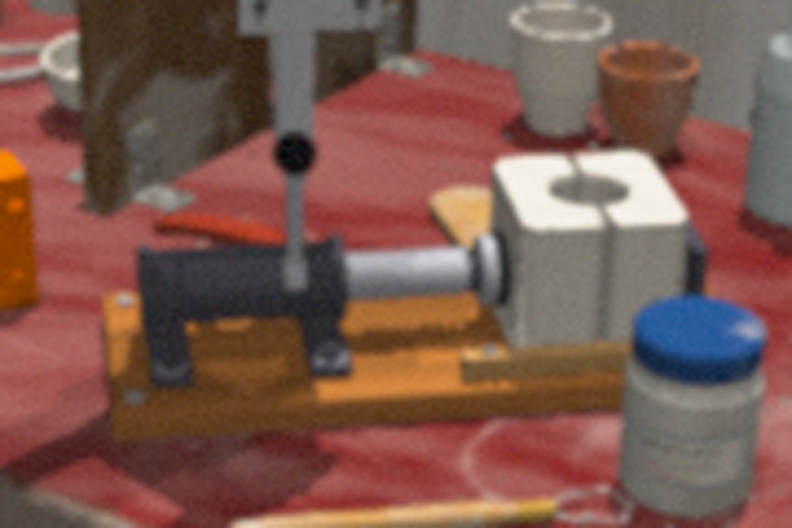

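View pics/w6.png

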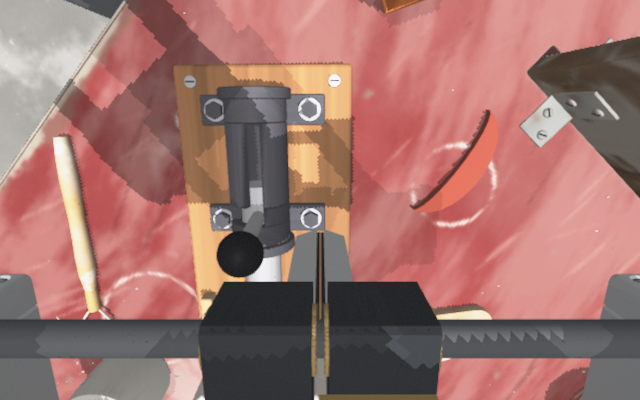

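```bash
python3 -m handwheel '[{"delta_pos":[-10,3,1.5],"yaw":0},{"delta_pos":[-18,5,1.5],"yaw":0},{"delta_pos":[-25,5,1.5],"yaw":0},{"delta_pos":[-32,5,1.5],"yaw":0},{"delta_pos":[-39,5,1.5],"yaw":0},{"delta_pos":[-46,5,1.5],"yaw":0},{"delta_pos":[-52,5,1.5],"yaw":0},{"delta_pos":[-58,5,1.5],"yaw":0},{"delta_pos":[-64,5,1.5],"yaw":0},{"delta_pos":[-64,5,1.5],"yaw":0}]'; python3 - <<'E'
from h import *
from bench import robot
st()
p=np.load("p.npy")[:3]
for n in("scene","side"):
    s=robot.snapshot(n);im=s["image"][:,:,::-1].copy()
    for th in(.6,.75,.9,1.22): print(n,th,proj(s,c2w(p,(-71,-72*np.sin(th),53+72*np.cos(th))))[0].round(1))
    if n=="scene": im=cv2.resize(im[150:270,230:390],(400,300))
    elif n=="side": im=cv2.resize(im[150:270,280:440],(400,300))
    cv2.imwrite(f"pics/{n}7.png",im)
cv2.imwrite("pics/m7.png",np.hstack([cv2.imread("pics/scene7.png"),cv2.imread("pics/side7.png")]))
E
```

```text
time: 7.1
tool_pos: [0.4851, -0.0719, 0.1047]
ee_rot: [-1.571, 0.001, 0.736]
wrist_force: [-0.3, 0.6, 0.2]
width: 0.0005
t7.10 clamp xyz mm [-71.2 -24.7 104.7] rot [-1.571e+00  1.000e-03  7.360e-01] F [-0.3  0.6  0.2] w 0.0005
scene 0.6 [299.3 197. ]
scene 0.75 [299.7 201.5]
scene 0.9 [300.1 206.2]
scene 1.22 [300.7 216.7]
side 0.6 [358.5 204.2]
side 0.75 [362.2 206.7]
side 0.9 [365.3 209.6]
side 1.22 [369.7 217.2]
```

View pics/m7.png

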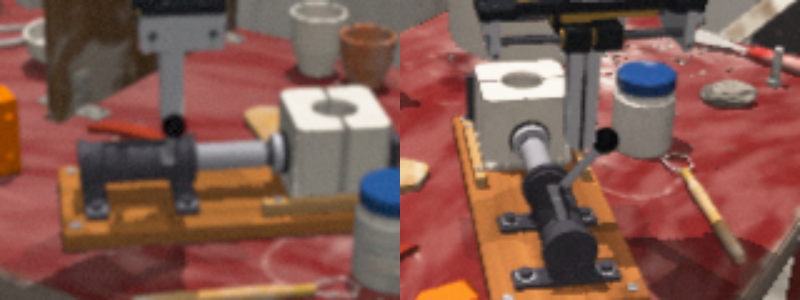

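```bash
python3 -m handwheel '[{"delta_pos":[0,-14,0],"yaw":0},{"delta_pos":[0,-26,0],"yaw":0},{"delta_pos":[-16,-27,0],"yaw":0},{"delta_pos":[-34,-27,0],"yaw":0},{"delta_pos":[-34,-27,0],"yaw":0},{"delta_pos":[-34,-18,0],"yaw":0},{"delta_pos":[-35,-11,0],"yaw":0},{"delta_pos":[-36,-4,0],"yaw":0},{"delta_pos":[-38,3,0],"yaw":0},{"delta_pos":[-40,9,0],"yaw":0},{"delta_pos":[-41,14,0],"yaw":0},{"delta_pos":[-41,15,0],"yaw":0}]'; python3 - <<'E'
from h import *
from bench import robot
st()
for n in("scene","side"):
    s=robot.snapshot(n);im=s["image"][:,:,::-1].copy()
    if n=="scene": im=cv2.resize(im[150:270,230:390],(400,300))
    elif n=="side": im=cv2.resize(im[150:270,280:440],(400,300))
    cv2.imwrite(f"pics/{n}8.png",im)
cv2.imwrite("pics/m8.png",np.hstack([cv2.imread("pics/scene8.png"),cv2.imread("pics/side8.png")]))
E
```

```text
time: 8.4
tool_pos: [0.445, -0.1086, 0.0904]
ee_rot: [-1.57, 0.033, 0.735]
wrist_force: [-29.4, -23.5, 21.2]
width: 0.0004
t8.40 clamp xyz mm [-71.1 -79.1  90.4] rot [-1.57   0.033  0.735] F [-29.4 -23.5  21.2] w 0.0004
```

View pics/m8.png

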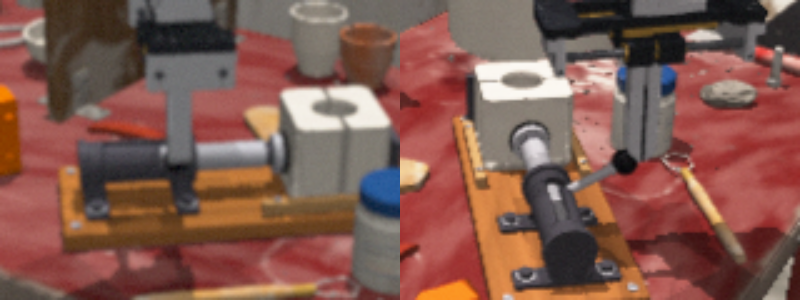

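```bash
python3 -m handwheel '[{"delta_pos":[-14,0,0],"yaw":0},{"delta_pos":[-24,0,0],"yaw":0},{"delta_pos":[-26,-15,0],"yaw":0},{"delta_pos":[-26,-40,0],"yaw":0},{"delta_pos":[-26,-45,0],"yaw":0},{"delta_pos":[-26,-45,0],"yaw":0}]'; python3 - <<'E'
from h import *
from bench import robot
st()
p=np.load("p.npy")[:3]
for n in("scene","side"):
    s=robot.snapshot(n);im=s["image"][:,:,::-1].copy()
    for th in(.9,1,1.1,1.22): print(n,th,proj(s,c2w(p,(-71,-72*np.sin(th),53+72*np.cos(th))))[0].round(1))
    if n=="scene": im=cv2.resize(im[180:255,250:350],(400,300))
    elif n=="side": im=cv2.resize(im[180:255,320:420],(400,300))
    cv2.imwrite(f"pics/{n}9.png",im)
cv2.imwrite("pics/m9.png",np.hstack([cv2.imread("pics/scene9.png"),cv2.imread("pics/side9.png")]))
E
```

```text
time: 9.1
tool_pos: [0.4369, -0.1161, 0.1348]
ee_rot: [-1.572, -0.001, 0.738]
wrist_force: [0.5, 0.0, -0.7]
width: 0.0004
t9.10 clamp xyz mm [-71.  -90.1 134.8] rot [-1.572e+00 -1.000e-03  7.380e-01] F [ 0.5  0.  -0.7] w 0.0004
scene 0.9 [300.1 206.2]
scene 1 [300.3 209.5]
scene 1.1 [300.5 212.8]
scene 1.22 [300.7 216.7]
side 0.9 [365.3 209.6]
side 1 [367.  211.9]
side 1.1 [368.4 214.2]
side 1.22 [369.7 217.2]
```

View pics/m9.png

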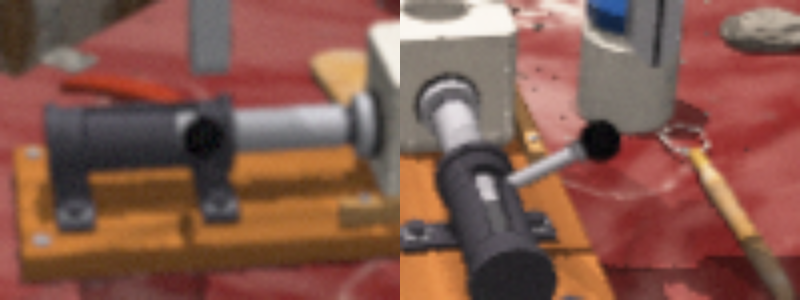

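```bash
python3 -m handwheel '[{"delta_pos":[15,0,0],"yaw":0},{"delta_pos":[30,0,0],"yaw":0},{"delta_pos":[30,10,0],"yaw":0},{"delta_pos":[30,24,0],"yaw":0},{"delta_pos":[30,34,0],"yaw":0},{"delta_pos":[30,39,0],"yaw":0},{"delta_pos":[30,43,0],"yaw":0},{"delta_pos":[30,46,0],"yaw":0},{"delta_pos":[30,46,0],"yaw":0}]'; python3 -c "
from h import *
st()"
```

```text
time: 10.1
tool_pos: [0.4581, -0.0963, 0.0883]
ee_rot: [-1.571, -0.0, 0.737]
wrist_force: [0.1, 0.2, 0.6]
width: 0.0004
t10.10 clamp xyz mm [-71.4 -61.   88.3] rot [-1.571 -0.     0.737] F [0.1 0.2 0.6] w 0.0004
```

Force is still light (sideleg end not yet reached); a few mm more.

```bash
python3 -m handwheel '[{"delta_pos":[0,2,0],"yaw":0},{"delta_pos":[0,3,0],"yaw":0},{"delta_pos":[0,3,0],"yaw":0}]'; python3 - <<'E'
from h import *
from bench import robot
st()
for n in("scene","side"):
    s=robot.snapshot(n);im=s["image"][:,:,::-1].copy()
    if n=="scene": im=cv2.resize(im[180:255,250:350],(400,300))
    elif n=="side": im=cv2.resize(im[180:255,320:420],(400,300))
    cv2.imwrite(f"pics/{n}a.png",im)
cv2.imwrite("pics/ma.png",np.hstack([cv2.imread("pics/scenea.png"),cv2.imread("pics/sidea.png")]))
E
```

```text
time: 10.4
tool_pos: [0.459, -0.0965, 0.087]
ee_rot: [-1.573, -0.001, 0.737]
wrist_force: [-0.2, -0.3, 4.0]
width: 0.0007
t10.40 clamp xyz mm [-70.7 -60.5  87. ] rot [-1.573e+00 -1.000e-03  7.370e-01] F [-0.2 -0.3  4. ] w 0.0007
```

View pics/ma.png

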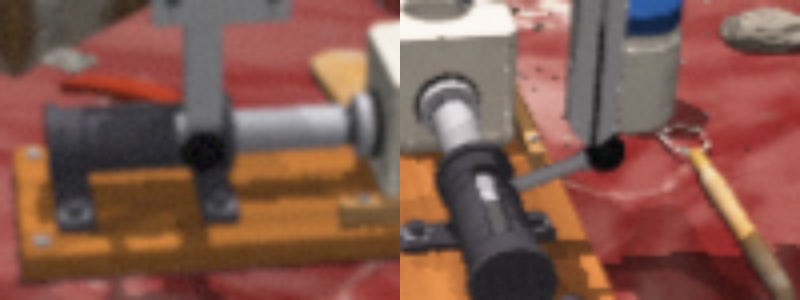

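```bash
python3 -m handwheel '[{"delta_pos":[0,-15,0],"yaw":0},{"delta_pos":[0,-45,0],"yaw":0},{"delta_pos":[0,-85,0],"yaw":0},{"delta_pos":[0,-110,0],"yaw":0},{"delta_pos":[0,-110,0],"yaw":0},{"delta_pos":[0,-110,0],"yaw":0},{"delta_pos":[0,-110,0],"yaw":0},{"delta_pos":[0,-110,0],"yaw":0}]'; python3 - <<'E'
from h import *
from bench import robot
st()
for n in("scene","side"):
    s=robot.snapshot(n);im=s["image"][:,:,::-1].copy()
    if n=="scene": im=cv2.resize(im[150:270,250:410],(400,300))
    elif n=="side": im=cv2.resize(im[150:270,300:460],(400,300))
    cv2.imwrite(f"pics/{n}b.png",im)
cv2.imwrite("pics/mb.png",np.hstack([cv2.imread("pics/sceneb.png"),cv2.imread("pics/sideb.png")]))
cv2.imwrite("pics/wb.png",robot.snapshot("wrist")["image"][:,:,::-1])
E
```

```text
time: 11.3
tool_pos: [0.4573, -0.0958, 0.1933]
ee_rot: [-1.567, 0.002, 0.737]
wrist_force: [0.8, 0.3, -0.8]
width: 0.0004
t11.30 clamp xyz mm [-72.3 -61.4 193.3] rot [-1.567  0.002  0.737] F [ 0.8  0.3 -0.8] w 0.0004
```

View pics/mb.png

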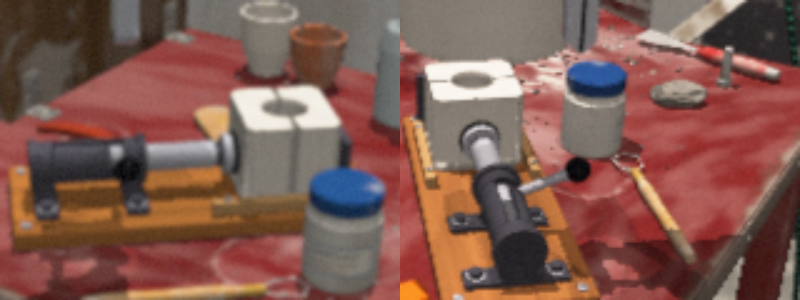

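View pics/wb.png

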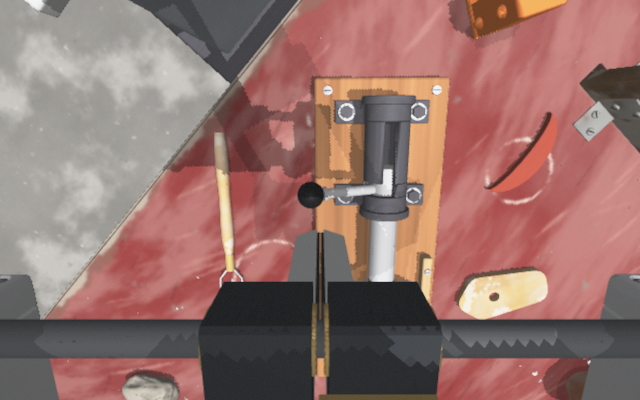

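```bash
python3 - <<'E'
from h import *
from bench import robot
p=np.load("p.npy")[:3]
s=robot.snapshot("scene")
for q in[(42,-45,98),(86,-45,98),(130,-45,98),(42,45,98),(130,45,98),(86,45,98),(42,-45,18)]:print(q,((proj(s,c2w(p,q))[0]-[330,170])*8).round(0))
im=s["image"][170:240,330:405,::-1]
cv2.imwrite("pics/sc.png",cv2.resize(im,None,fx=8,fy=8,interpolation=cv2.INTER_CUBIC))
E
```

```text
(42, -45, 98) [159. 250.]
(86, -45, 98) [312. 242.]
(130, -45, 98) [463. 235.]
(42, 45, 98) [ 94. 120.]
(130, 45, 98) [379. 107.]
(86, 45, 98) [237. 113.]
(42, -45, 18) [145. 500.]
```

View pics/sc.png

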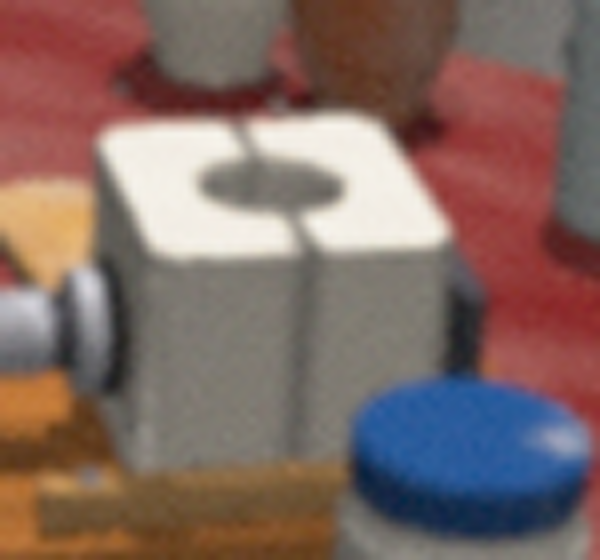

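```bash
python3 -c "
from bench import robot
print(robot.close_job())"
```

```text
the job is handed in; nothing more can be done
None
```

The mould is shut and the clamp is locked. I handed the job in at about 11.5 s of the 58 s, and no verdict was reported.

**What I did:**
- I pushed the handle forward from behind with closed fingertips until the rod stopped. It no longer moved while the force rose to about 30 N.
- I then pushed the knob over to the side and pressed it down from above.

**What went wrong:** on the first press from above, the fingertip slid off the outer side of the knob. The wrist force reached about 43 N (limit 120 N). I backed away and pressed again. The second press met the end of the side leg, with the force rising to 4 N.

**Last checks after lifting clear:**
- **Handle:** the knob sits where a swing of about 1.22 rad would put it, in the scene camera.
- **Mould:** its overall width in the picture matches a shut mould to within a millimetre or so. A thin dark seam still shows between the halves, which I took to be their rounded edges.
- **Surroundings:** the jar and tools look undisturbed, though I judged that by eye and did not measure them.
- **Robot:** the fingers are about 10 cm above the knob, and the wrist force is only noise.
- **Not measured:** I could not measure the pad's force on the mould directly. I inferred it from the push force and the rod staying forward.

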